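Snap the tube holder onto the rotator bar

ROBOT

A 6-joint arm with a two-finger parallel gripper is mounted at the origin on the work surface. World frame = base frame: x ahead of the robot, y to its left, z up, the work surface at z = 0. Lengths are in m, angles in rad, forces in N, time in s.
With the tool pointing down it reaches from about 0.325 to 0.775 m from the base axis. Payload 5.5 kg.
Tool frame: the origin (TCP) lies on the centre line of the jaws, within the pads' length; the fingertips stand 11 mm ahead of it and the grasp point (between the pads) lies 8 mm behind it; z points along the fingers, y is the line along which they close (so a half turn about z gives the same grasp; the last joint's range is limited). The gripper opens to 88 mm and grips with 3 to 60 N. Pads are 20 mm wide; open, the fingers measure 115 mm over their backs; the gripper's body (75 mm by 178 mm) begins 61 mm behind the grasp point.
Start: joints at [1.055, 0.091, 1.231, -0, 1.82, -0.057], TCP at [0.266, 0.538, 0.234] pointing down, gripper open.
Joint ranges: [-2.87, 2.87], [-0.86, 2.18], [0.17, 2.46], [-1.51, 4.65], [0.06, 2.69], [-2.65, 2.65]. Speed limits (rad/s): [2.57, 2.57, 3.01, 3.14, 3.14, 3.14].

INTERFACE

Orientations are given as a unit quaternion [w, x, y, z].
In Python, from workcell import ctrl gives the robot as it stands. The module is installed in compiled form; this text tells all that it offers.
- The arm moves only by the tool servo_tool, never from a script. Its argument "rows" is one flat list of numbers, 5 for each row, row after row: the shift along the tool's x, y, z scaled (see below), then the turn about the tool's z scaled (see below), then the closure, from -1 (fully open) to 1 (shut). In form: [x, y, z, roll, claw, x, y, z, roll, claw, ...]. A call has exactly 5 rows; each row shifts and turns the commanded pose from where the row before left it, along the tool's axes as they then stand; what a row does not reach is not made up. The controller multiplies each number of a shift by 3 cm and each number of a turn by 360 degrees. A row lasts 1/8 s, in which the tool goes at most 62.5 mm and 10.7 degrees, less where a joint would pass 70% of its speed; a pose out of reach is approached as far as the arm can. A call with a number of a shift or a turn outside -1 to 1 is refused whole. A call with a gripper value outside its range is refused whole. The fingers move at their own pace and stop on an object; "squeeze" is the grip in N (left out, the last holds). Time passes only in rows, so rows that do not move let the fingers close, or fill a call up. It gives the time, the measured TCP pose, the force, the opening and the grip force at its end, in the units of the state.
- ctrl.get_state(): the state, without advancing time (a new reading comes with each control period).
- ctrl.camera(name): name is "scene" or "top" or "wrist"; returns the picture (480x640x3 uint8, blue, green, red); there is no depth.
- ctrl.calibration(name): a dict with "fov_y" (degrees; the focal length in pixels is half the picture's height over the tangent of half this angle, whatever the lens; pixels are square), "cx", "cy" (the principal point, pixels), "k1" (the pictures are not rectified: a ray, as slopes to the right and down, at radius r is drawn at 1 + k1 r^2 times it, then the intrinsics apply), "view" (4x4, takes a point from world to camera coordinates). Camera axes: x right, y down, z forward; pixel columns grow to the right and rows downward; lengths in m; the calibration is good to about 2 mm. A picture is of the moment at which its call begins: read the wrist's pose just before it. calibration takes no time and is no camera call; for the wrist camera it gives the pose at the moment of the call.
- ctrl.close_job(): hands the job in; it is judged then, once.
Trained networks look in the newest picture that a camera, given by its name, has taken for a name from the list of things; names that differ only in an ending like _2 or _b are one class to them, and where a whole thing is asked for, a point or a joint stands for the part that bears it (a point fixed in the world has none). Each returns a list of dicts, best first, with "conf" (0 to 1); they miss things now and then, are a little off and sometimes report something else, mostly with a low value. They report only what shows in the picture. A call takes as long as a camera call. They do not tell look-alikes from the thing itself.
- ctrl.recognise(name, camera): "position" ([x, y, z] in m, in the coordinates of the camera as it stood for that picture, good to about 4 mm: the middle of the surface that is visible of it).
- ctrl.trace(name, camera): "mask" (480x640 bool, what is visible of it).
The state is a dict: "clock": time; "q": joint angles; "qvel": joint speeds; "joint_efforts": joint torques, N m; "ee_pos": TCP position; "eef_rot": TCP orientation; "ft_force": force on the tool from outside, world axes, zero at the start; "ft_torque": the same for the moment, N m; "opening": finger opening in m; "grip_force": force on a finger pad.
Only numpy, scipy, OpenCV 4.12 (cv2) and the standard library are available. Lean on these libraries where they do the work, as an engineer would, in place of code of your own. Each camera call takes 0.05 s, during which the arm holds its last target. There are 200 camera calls.

TASK

Take the white clip-on holder out of its storage rack and stand it upright on the open bench, clear of the rack, and let go. Then take it again (near the bar there is no room for fingers at its ends) and press it down over the bar of the tube rotator, between the two cheek plates, until its steel arms snap round the bar and it sits fully home; leave it there upright and let go. Do not knock over or shift the other things.

Things in the scene. Friction and masses are not known exactly. Their poses are not given: they have to be found in the camera images.
- holder_center (a point): Middle of the loose clip-on holder (0.21 kg, 87 mm tall, 40 mm in x, 56 mm in y), 43.5 mm above its feet. White grip block, 24 mm in x, 56 in y, 42 high, is its top; the block's underside is 1.5 mm above this point. Below: a 6 mm plate and two sprung steel arms round a bore along y, open at the bottom. z up. Same after a half turn about z. Stands stably on its feet.
- holder_bore (a point): Axis of the holder's 30 mm bore at mid length, 24 mm above its feet, 19.5 mm below the holder's middle; axes as the holder's. Home means it lies on the bar's axis. The arms' mouth flares, so 5 mm off sideways still centres. From first touch it goes about 25 mm down, arms springing open and snapping shut below the widest point, at up to about 17 N.
- bar_mid (a point): Middle of the tube rotator's fixed round steel bar, on its axis, 55 mm above the bench; 30 mm diameter, along y (level), z up. The bar spans the 74 mm gap between two cheek plates, so the 56 mm long holder has 9 mm to spare at each end: no room for fingers there.
- rotator: Tube rotator, fixed; origin on the bench under the bar's middle, bar along y. White base 110 (x) x 150 (y) x 12 mm high, y from -53 to 97; two aluminium cheek plates 56 mm wide, 10 mm thick, tops 113 mm above the bench, centred at y = -42 and 42; white motor housing 90 x 47 mm, 74 mm high, outside the +y cheek.
- rack: Grey fixed rack; origin under its base's middle. Base 112 (x) x 80 (y) x 8 mm; three walls, 5 mm thick, 46 long in y, tops 88 mm above the bench, at x = -52, 0, 52 mm: two slots 47 mm wide, ends open. The holder stands upright in one, long side along y, ends 5 mm past the walls: grip it there across its ends (56 mm), as the walls leave no finger room at its sides.
- slide_box: Bystander: loose grey and clear plastic box 41 x 57 x 60 mm standing in the rack's other slot; origin under its middle.
- wash_bottle: Bystander: white wash bottle with a red spout, 66 mm diameter, 182 mm high, standing on the far part of the bench; origin under its middle.
- beaker: Bystander: open steel beaker, 72 mm diameter, 85 mm high, standing on the far part of the bench; origin under its middle.
Things that resemble listed ones, but are neither listed nor needed, are in the scene too. What is shaped like the rotator but blue or yellow is not meant.

How it is judged:
By the outcome, as a careful person would: the job done as asked, in the order asked, and still so for the second after the job is handed in, with the robot touching nothing.
It also fails if it takes over 61 s, if anything falls off the work surface, if the arm or the gripper's body presses on something with over 40 N, if the wrist force passes 120 N, or if a joint passes its speed limit or range.

## Working session

There is one attempt and no reset: what is moved stays moved. The work goes in short steps, Python scripts to look and compute and a tool call to move; the robot and the scene stay as the last step left them, time stands still between calls to the robot, and variables do not carry over. Pictures are saved under pics/ and viewed, at most 10 in all, crops included, and the job is handed in when it is done.

Besides the shell and the picture viewer there is one more tool, called after "Call:" by a JSON object that holds its "api" and its "payload". servo_tool: Moves the arm, as the interface text tells. Shifts and turns lie within -1 to 1; 1 stands for 3 cm of shift or 360 degrees of turn. Its arguments: {"type":"object","properties":{"rows":{"type":"array"},"squeeze":{"type":"number"}},"required":["rows"]}

```bash
mkdir -p pics; cat > h.py <<'E'
import numpy as np, cv2
from workcell import ctrl
def K(c):
    f=240/np.tan(np.radians(c["fov_y"])/2); return f
def proj(P,c):
    V=np.array(c["view"]); p=V[:3,:3]@np.array(P)+V[:3,3]; s=p[:2]/p[2]; s=s*(1+c["k1"]*(s@s)); return s*K(c)+[c["cx"],c["cy"]]
def ray(u,v,c):
    d=(np.array([u,v])-[c["cx"],c["cy"]])/K(c); s=d.copy()
    for _ in range(20): s=d/(1+c["k1"]*(s@s))
    V=np.array(c["view"]);R=V[:3,:3]; return -R.T@V[:3,3], R.T@np.array([s[0],s[1],1])
def at(u,v,z,c):
    o,d=ray(u,v,c); return o+d*(z-o[2])/d[2]
def world(p,c):
    V=np.array(c["view"]); return V[:3,:3].T@(np.array(p)-V[:3,3])
E
python3 - <<'E'
from h import *
s=ctrl.get_state(); print(s)
for n in("top","scene"):
    c=ctrl.calibration(n); im=ctrl.camera(n); cv2.imwrite(f"pics/{n}0.png",im); print(n,c["fov_y"],np.round(at(320,240,0,c),3))
    for t in("holder_center","bar_mid","rotator","rack","slide_box","wash_bottle","beaker"):
        for r in ctrl.recognise(t,n)[:3]:
            w=world(r["position"],c); print(t,round(r["conf"],2),np.round(w,3),np.round(proj(w,c)))
E
```

```text
{'clock': 0.0, 'q': array([ 1.05530481e+00,  9.18576478e-02,  1.23183515e+00, -3.23598662e-05,
        1.81979678e+00, -5.66898358e-02]), 'qvel': array([-0.00029419, -0.0001031 , -0.00100808, -0.00072561,  0.00041986,
        0.00081991]), 'joint_efforts': array([ 8.41236451e-04, -4.46462560e+01, -4.06438959e+01,  6.98313955e-02,
        2.98058311e-02, -1.44571281e-04]), 'ee_pos': array([0.26560027, 0.53771841, 0.23253623]), 'eef_rot': array([-2.52611491e-04,  2.27397868e-01,  9.73801474e-01, -9.14333928e-04]), 'ft_force': array([0.97350673, 0.61238611, 0.6822302 ]), 'ft_torque': array([ 0.0318928 , -0.02737403, -0.01468979]), 'grip_force': 0.0, 'opening': 0.0877910519069332}
top 42.01860547699646 [ 0.595 -0.015  0.   ]
holder_center 0.7 [ 0.568 -0.271  0.094] [449. 244.]
bar_mid 0.92 [0.332 0.121 0.053] [253. 366.]
bar_mid 0.71 [0.552 0.229 0.06 ] [201. 256.]
bar_mid 0.68 [0.791 0.282 0.058] [179. 145.]
rotator 0.97 [0.539 0.235 0.062] [198. 262.]
rotator 0.87 [0.784 0.277 0.059] [181. 147.]
rotator 0.72 [0.329 0.123 0.056] [252. 367.]
rack 0.76 [ 0.55  -0.252  0.018] [433. 259.]
rack 0.73 [0.549 0.23  0.061] [200. 258.]
rack 0.53 [ 0.568 -0.268  0.093] [447. 244.]
slide_box 0.67 [ 0.524 -0.264  0.068] [444. 268.]
wash_bottle 0.96 [0.754 0.096 0.121] [265. 152.]
beaker 0.64 [ 0.761 -0.074  0.039] [347. 160.]
scene 52.114941091360464 [ 0.493 -0.004  0.   ]
holder_center 0.85 [ 0.587 -0.267  0.09 ] [204. 260.]
bar_mid 0.64 [0.573 0.235 0.051] [429. 233.]
bar_mid 0.59 [0.814 0.274 0.052] [493. 312.]
rotator 0.83 [0.814 0.279 0.049] [495. 313.]
rotator 0.68 [0.359 0.122 0.046] [357. 184.]
rotator 0.66 [0.576 0.23  0.049] [428. 234.]
rack 0.65 [ 0.6   -0.271  0.041] [206. 281.]
slide_box 0.59 [ 0.524 -0.257  0.072] [209. 244.]
wash_bottle 0.89 [0.79  0.092 0.097] [403. 305.]
beaker 0.59 [ 0.734 -0.072  0.058] [312. 310.]
```

View pics/top0.png

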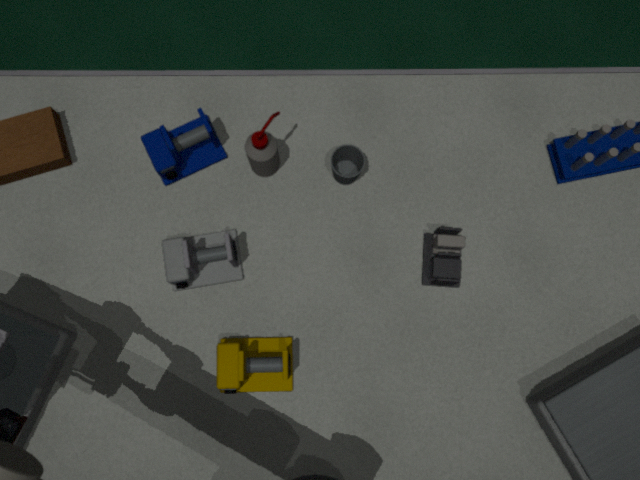

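View pics/scene0.png

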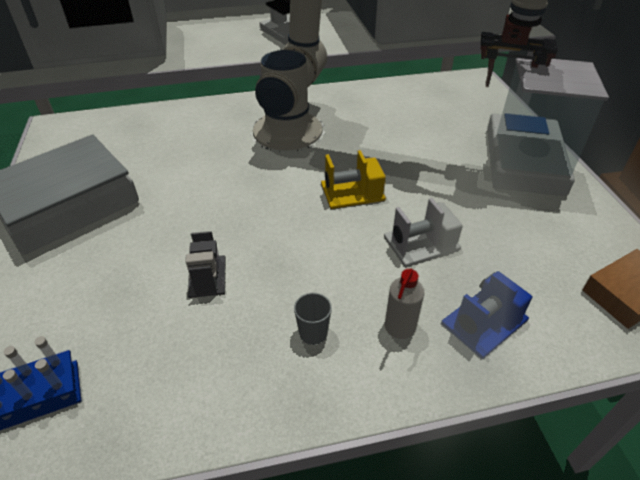

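The top view has +x up and +y left. It shows the white rotator at about (203,258) px with its motor on the left (+y). The holder is in the rack's far slot at about (449,243), with the slide box below it at (446,270). The blue and yellow look-alikes are at (185,145) and (255,365). Next I'll measure the yaws.

```bash
python3 - <<'E'
from h import *
im=ctrl.camera("top");c=ctrl.calibration("top")
for t in("holder_center","rack","rotator","bar_mid","slide_box"):
    for r in ctrl.trace(t,"top")[:3]:
        m=r["mask"].astype(np.uint8); ys,xs=np.nonzero(m); print(t,round(r["conf"],2),m.sum(),cv2.minAreaRect(np.c_[xs,ys].astype(np.float32)))
w=ctrl.calibration("wrist");V=np.array(w["view"]);print("wrist pos",-V[:3,:3].T@V[:3,3],"fwd",V[2,:3],"right",V[0,:3],w["fov_y"])
a=cv2.resize(im[215:300,150:255],None,fx=5,fy=5,interpolation=cv2.INTER_CUBIC);b=cv2.resize(im[215:300,410:485],None,fx=5,fy=5,interpolation=cv2.INTER_CUBIC)[:,:270]
b=cv2.resize(im[215:300,422:476],None,fx=5,fy=5,interpolation=cv2.INTER_CUBIC)
cv2.imwrite("pics/c.png",np.clip(1.6*np.hstack([a,b]).astype(float),0,255).astype(np.uint8))
E
```

```text
holder_center 0.67 564 ((448.0, 245.0), (20.0, 32.0), 90.0)
holder_center 0.56 692 ((444.5, 268.5), (23.0, 33.0), 90.0)
rack 0.92 970 ((441.3601379394531, 256.66839599609375), (38.98347091674805, 59.55360412597656), 3.6913859844207764)
rotator 0.7 3686 ((182.7674102783203, 146.49806213378906), (57.31547546386719, 71.78817749023438), 65.13629913330078)
rotator 0.64 4105 ((254.2849578857422, 365.46356201171875), (56.15156936645508, 77.35124206542969), 88.83085632324219)
bar_mid 0.92 4023 ((202.15834045410156, 260.1463623046875), (53.64740753173828, 78.57963562011719), 81.74057006835938)
bar_mid 0.81 4183 ((254.65380859375, 364.9970703125), (55.20132827758789, 78.10093688964844), 88.8982925415039)
bar_mid 0.78 3854 ((182.5619659423828, 146.68309020996094), (58.53237533569336, 72.14928436279297), 64.59228515625)
slide_box 0.86 659 ((444.5, 269.0), (22.0, 33.0), 90.0)
wrist pos [0.2067348  0.5683442  0.38542527] fwd [ 0.21674037 -0.10686331 -0.97036274] right [ 4.41932693e-01  8.97048208e-01 -7.92318516e-05] 65.44300730137465
```

View pics/c.png

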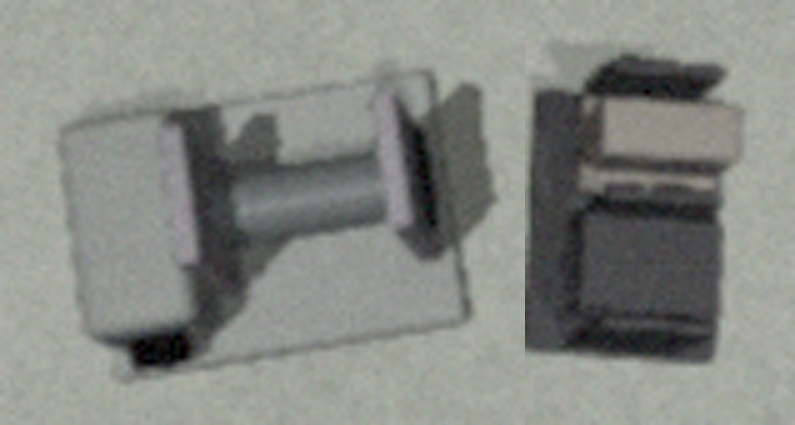

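The crop shows the rotator yawed about +8° and the rack about −3.5°. I'll pass over the rotator for a wrist view on the way to the rack.

Call:
{"api": "servo_tool", "payload": {"rows": [-1,-0.4,0,0,-1,-1,-0.4,0,0,-1,-1,-0.4,0,0,-1,-1,-0.4,0,0,-1,-1,-0.4,0,0,-1]}}

```text
clock: 1.72
ee_pos: [0.3743, 0.4169, 0.2337]
eef_rot: [0.0, 0.227, 0.974, 0.0]
ft_force: [0.9, -0.5, -0.1]
opening: 0.0879
grip_force: 0.0
```

Call:
{"api": "servo_tool", "payload": {"rows": [-1,-0.4,0,0,-1,-1,-0.4,0,0,-1,-1,-0.4,0,0,-1,-1,-0.4,0,0,-1,0,0,0,0,-1]}}

```text
clock: 2.35
ee_pos: [0.4611, 0.3201, 0.2335]
eef_rot: [0.0, 0.229, 0.973, -0.0]
ft_force: [-0.1, 0.1, -0.0]
opening: 0.0879
grip_force: 0.0
```

```bash
python3 - <<'E'
from h import *
s=ctrl.get_state();print(s["ee_pos"],s["eef_rot"],s["qvel"].round(3),s["clock"])
c=ctrl.calibration("wrist");im=ctrl.camera("wrist");cv2.imwrite("pics/w1.png",np.clip(1.5*im.astype(float),0,255).astype(np.uint8))
np.save("w1c.npy",c,allow_pickle=True)
for r in ctrl.recognise("bar_mid","wrist")[:3]:
    w=world(r["position"],c);print(r["conf"],w,proj(w,c))
E
```

```text
[0.46105357 0.32011703 0.23349469] [ 3.34691864e-05  2.28903876e-01  9.73449010e-01 -1.96850367e-04] [ 0.042 -0.004  0.001  0.022  0.004  0.025] 2.35
0.94 [0.34076216 0.15088024 0.06773918] [ 85.62645894 189.22073561]
0.87 [0.53310376 0.25233036 0.06895655] [289.73461191 325.32114814]
0.82 [0.72862329 0.32504692 0.01203594] [424.54290175 411.4082494 ]
```

View pics/w1.png

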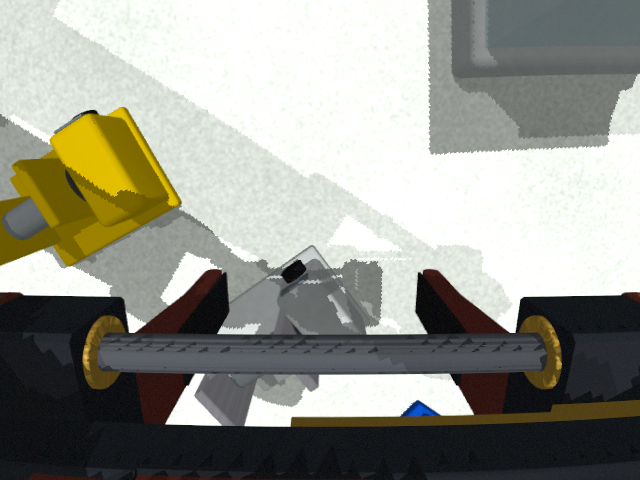

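The gripper hides the centre of the wrist view, with the bar region behind it at about (300,330). I'll fit the models to the top view instead.

```bash
cat > fit.py <<'E'
from h import *
from scipy.optimize import least_squares
T=lambda p,q:np.array([p[0]+np.cos(p[2])*q[0]-np.sin(p[2])*q[1],p[1]+np.sin(p[2])*q[0]+np.cos(p[2])*q[1],q[2]])
def fit(Q,U,c,p0): return least_squares(lambda p:np.concatenate([proj(T(p,q),c)-u for q,u in zip(Q,U)]),p0)
def box(x0,x1,y0,y1,z): return [[x1,y1,z],[x1,y0,z],[x0,y0,z],[x0,y1,z]]
E
python3 - <<'E'
from fit import *
c=ctrl.calibration("top");cs=ctrl.calibration("scene")
ca=lambda u,v:np.array([(u+.5)/5-.5+150,(v+.5)/5-.5+215]); cb=lambda u,v:ca(u-525,v)+[272,0]
r=fit([[.055,-.053,.012],[-.055,-.053,.0],[-.055,.097,.0]],[ca(430,72),ca(467,320),ca(122,379)],c,[.55,.23,.14]);print("rot",r.x,r.fun.round(1))
h=fit(box(-.012,.012,-.028,.028,.095),[ca(603-525,97)+[272,0],cb(742,105),cb(742,167),cb(600,158)],c,[.57,-.27,-.05]);print("holder",h.x,h.fun.round(1))
rk=h.x.copy(); rk[:2]=T(h.x,[-.026,0,0])[:2];print("rack",rk)
def draw(im,n,cam):
    S=4;o,w,hh=n;img=cv2.resize(im[o[1]:o[1]+hh,o[0]:o[0]+w],None,fx=S,fy=S,interpolation=cv2.INTER_CUBIC);img=np.clip(1.6*img.astype(float),0,255).astype(np.uint8)
    def poly(p,B,col):
        P=np.array([(proj(T(p,q),cam)-o+.5)*S-.5 for q in B]).round().astype(int);cv2.polylines(img,[P],True,col,1)
    poly(r.x,box(-.055,.055,-.053,.097,.012),(0,0,255));poly(r.x,box(-.028,.028,-.047,-.037,.113),(0,255,0));poly(r.x,box(-.028,.028,.037,.047,.113),(0,255,0));poly(r.x,box(-.015,.015,-.037,.037,.055),(255,0,0))
    poly(h.x,box(-.012,.012,-.028,.028,.095),(0,255,0));poly(rk,box(-.056,.056,-.04,.04,.008),(0,0,255))
    for x in(-.052,0,.052):poly(rk,box(x-.0025,x+.0025,-.023,.023,.088),(255,0,0))
    return img
a=ctrl.camera("top");b=ctrl.camera("scene")
row1=np.hstack([draw(a,((155,225),95,70),c),draw(a,((415,220),65,70),c)])
row2=np.hstack([draw(b,((380,195),95,75),cs),draw(b,((175,225),65,75),cs)])
cv2.imwrite("pics/o1.png",np.vstack([row1,row2]))
E
```

```text
rot [0.55714693 0.20888058 0.15647077] [ 0.  -0.9  0.6  0.7 -0.6  0.2]
holder [ 0.57481998 -0.27489323 -0.0664151 ] [-0.2  0.2  0.2  0.3 -0.1 -0.3  0.1 -0.2]
rack [ 0.5488773  -0.27316771 -0.0664151 ]
```

View pics/o1.png

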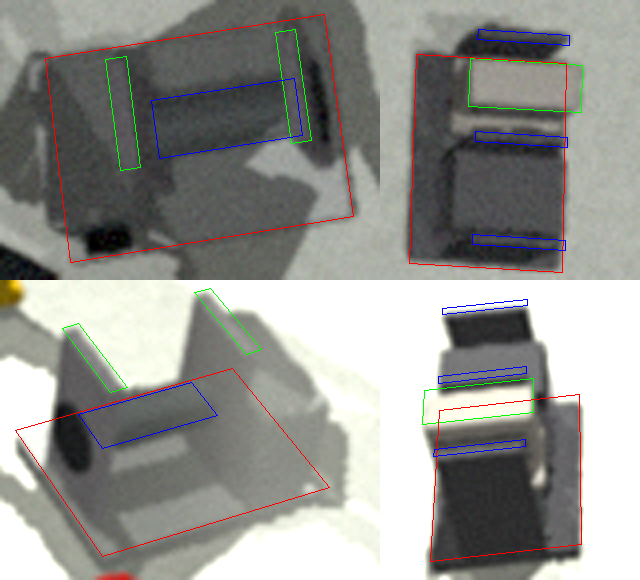

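The overlay agrees in both views: rotator base and cheeks at (45–355, 15–260) top-left, and holder top and rack on the right. Rotator is about (0.557, 0.209, 8.5°) and the holder about (0.575, −0.275, −3.8°). Moving over the rack.

Call:
{"api": "servo_tool", "payload": {"rows": [0,-1,0,-0.021,-1,0,-1,0,-0.021,-1,0,-1,0,-0.021,-1,0,-1,0,0,-1,0,-1,0,0,-1]}}

```text
clock: 3.18
ee_pos: [0.4268, 0.177, 0.2338]
eef_rot: [0.0, 0.03, 1.0, 0.0]
ft_force: [0.0, 0.1, 0.8]
opening: 0.088
grip_force: 0.0
```

Call:
{"api": "servo_tool", "payload": {"rows": [-0.38,-0.97,0,0,-1,-0.38,-0.97,0,0,-1,-0.38,-0.97,0,0,-1,-0.38,-0.97,0,0,-1,-0.38,-0.97,0,0,-1]}}

```text
clock: 3.8
ee_pos: [0.4753, 0.0282, 0.2338]
eef_rot: [0.0, 0.031, 1.0, 0.0]
ft_force: [0.0, 1.0, -0.7]
opening: 0.0875
grip_force: 0.0
```

Call:
{"api": "servo_tool", "payload": {"rows": [-0.38,-0.97,0,0,-1,-0.38,-0.97,0,0,-1,-0.38,-0.97,0,0,-1,-0.38,-0.97,0,0,-1,-0.38,-0.97,0,0,-1]}}

```text
clock: 4.42
ee_pos: [0.5234, -0.1205, 0.2338]
eef_rot: [0.0, 0.031, 1.0, 0.0]
ft_force: [1.0, -0.3, -0.7]
opening: 0.0876
grip_force: 0.0
```

Call:
{"api": "servo_tool", "payload": {"rows": [-0.38,-0.97,0,0,-1,-0.38,-0.97,0,0,-1,-0.38,-0.97,0,0,-1,-0.38,-0.97,0,0,-1,0,0,0,0,-1]}}

```text
clock: 5.05
ee_pos: [0.5615, -0.2401, 0.2328]
eef_rot: [-0.001, 0.032, 0.999, 0.0]
ft_force: [1.0, 0.5, 0.5]
opening: 0.088
grip_force: 0.0
```

```bash
cat >> h.py <<'E'
def pose():
    s=ctrl.get_state();q=s["eef_rot"];psi=2*np.arctan2(q[2],q[1])-np.pi/2
    if psi>np.pi/1:psi-=2*np.pi
    return s["ee_pos"],psi,s
def go(x,y,z,psi):
    p,a,s=pose();d=np.array([x,y,z])-p
    print("t",s["clock"],"p",p.round(4),"psi",np.degrees(a).round(2),"units xyz",(np.array([-np.sin(a)*d[0]+np.cos(a)*d[1],np.cos(a)*d[0]+np.sin(a)*d[1],-d[2]])/.03).round(2),"roll",round((a-psi)/2/np.pi,4),"op",s["opening"].round(4),"F",s["ft_force"].round(1),"q6",s["q"][5].round(2))
E
python3 -c "
from h import *
go(.575,-.275,.067,np.radians(86.2))"
```

```text
Traceback (most recent call last):
  File "h.py", line 21, in go
    print("t",s["clock"],"p",p.round(4),"psi",np.degrees(a).round(2),"units xyz",(np.array([-np.sin(a)*d[0]+np.cos(a)*d[1],np.cos(a)*d[0]+np.sin(a)*d[1],-d[2]])/.03).round(2),"roll",round((a-psi)/2/np.pi,4),"op",s["opening"].round(4),"F",s["ft_force"].round(1),"q6",s["q"][5].round(2))
                                                                                                                                                                                                                    ^^^^^^^^^^^^^^^^^^
AttributeError: 'float' object has no attribute 'round'
```

Call:
{"api": "servo_tool", "payload": {"rows": [-0.26,-0.57,0.4,0,-1,-0.27,-0.56,0.8,0,-1,0,0,0.8,0,-1,0,0,0.8,0,-1,0,0,0,0,-1]}}

```text
clock: 5.68
ee_pos: [0.5739, -0.2734, 0.1463]
eef_rot: [-0.002, 0.031, 1.0, 0.001]
ft_force: [0.0, 0.0, -0.5]
opening: 0.088
grip_force: 0.0
```

```bash
sed -i 's/s\["opening"\].round(4)/round(float(s["opening"]),4)/' h.py; python3 -c "
from h import *
go(.575,-.275,.067,np.radians(86.2))
im=ctrl.camera('scene');wi=ctrl.camera('wrist')
a=cv2.resize(im[180:310,150:270],None,fx=3.5,fy=3.5)
b=cv2.resize(wi,None,fx=.59,fy=.95)[:a.shape[0]]
cv2.imwrite('pics/g1.png',np.clip(1.5*np.hstack([a,b]).astype(float),0,255).astype(np.uint8)[:, :800])"
```

```text
t 5.675 p [ 0.5739 -0.2734  0.1463] psi 86.45 units xyz [-0.04 -0.05  2.64] roll 0.0007 op 0.088 F [ 0.   0.  -0.5] q6 -2.01
```

View pics/g1.png

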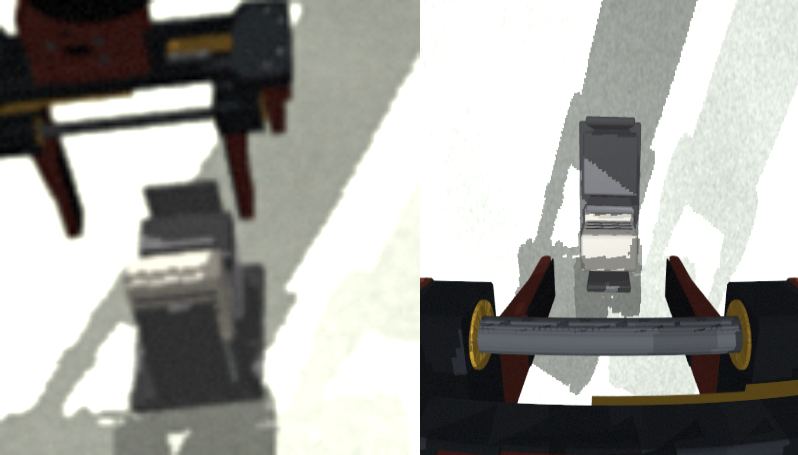

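Scene and wrist views both show the holder block centred between the open fingers, at about (609,250) in the wrist half. Descending to grip.

Call:
{"api": "servo_tool", "payload": {"rows": [-0.04,-0.05,0.8,0,-1,0,0,0.8,0,-1,0,0,0.7,0,-1,0,0,0.34,0,-1,0,0,0,0,-1]}}

```text
clock: 6.4
ee_pos: [0.5758, -0.2759, 0.07]
eef_rot: [-0.0, 0.031, 1.0, 0.0]
ft_force: [0.3, 0.2, 0.8]
opening: 0.0882
grip_force: 0.0
```

Call:
{"api": "servo_tool", "payload": {"rows": [0,0,0,0,1,0,0,0,0,1,0,0,0,0,1,0,0,0,0,1,0,0,0,0,1], "squeeze": 25}}

```text
clock: 7.02
ee_pos: [0.5762, -0.2762, 0.0709]
eef_rot: [0.0, 0.031, 1.0, -0.0]
ft_force: [-0.3, -0.2, 1.8]
opening: 0.0561
grip_force: 24.9
```

Call:
{"api": "servo_tool", "payload": {"rows": [0,0,-0.4,0,1,0,0,-0.9,0,1,0,0,-0.9,0,1,0,0,-0.9,0,1,0,0,-0.9,0,1]}}

```text
clock: 7.65
ee_pos: [0.5757, -0.276, 0.1915]
eef_rot: [-0.0, 0.032, 1.0, 0.0]
ft_force: [-0.3, -0.5, -2.7]
opening: 0.0561
grip_force: 24.9
```

Call:
{"api": "servo_tool", "payload": {"rows": [0.33,0.91,0,0,1,0.33,0.91,0,0,1,0.33,0.91,0,0,1,0.33,0.91,0,0,1,0.33,0.91,0,0,1]}}

```text
clock: 8.28
ee_pos: [0.5346, -0.1359, 0.1907]
eef_rot: [-0.0, 0.032, 1.0, 0.0]
ft_force: [0.2, -0.8, -2.3]
opening: 0.0561
grip_force: 24.9
```

Call:
{"api": "servo_tool", "payload": {"rows": [0.33,0.91,0,0,1,0.33,0.91,0.4,0,1,0,0,0.9,0,1,0,0,0.9,0,1,0,0,0.8,0,1]}}

```text
clock: 8.9
ee_pos: [0.5185, -0.0808, 0.0997]
eef_rot: [-0.0, 0.031, 1.0, 0.0]
ft_force: [-0.9, -0.6, -2.1]
opening: 0.0559
grip_force: 24.9
```

```bash
python3 -c "
from h import *
go(.52,-.08,.0645,np.radians(86.2))"
```

```text
t 8.9 p [ 0.5185 -0.0808  0.0997] psi 86.41 units xyz [-0.05  0.03  1.17] roll 0.0006 op 0.0559 F [-0.9 -0.6 -2.1] q6 -1.73
```

Call:
{"api": "servo_tool", "payload": {"rows": [0,0,0.5,0,1,0,0,0.3,0,1,0,0,0.15,0,1,0,0,0.1,0,1,0,0,0,0,1]}}

```text
clock: 9.52
ee_pos: [0.519, -0.0811, 0.0693]
eef_rot: [0.0, 0.031, 1.0, -0.0]
ft_force: [0.4, 0.2, -2.9]
opening: 0.0557
grip_force: 24.9
```

Call:
{"api": "servo_tool", "payload": {"rows": [0,0,0.05,0,1,0,0,0.05,0,1,0,0,0,0,1,0,0,0,0,1,0,0,0,0,1]}}

```text
clock: 10.15
ee_pos: [0.5189, -0.081, 0.066]
eef_rot: [0.0, 0.031, 1.0, -0.0]
ft_force: [-1.0, 0.7, -3.3]
opening: 0.056
grip_force: 24.9
```

Call:
{"api": "servo_tool", "payload": {"rows": [0,0,0.05,0,1,0,0,0.05,0,1,0,0,0,0,1,0,0,0,0,1,0,0,0,0,1]}}

```text
clock: 10.78
ee_pos: [0.5189, -0.081, 0.063]
eef_rot: [0.0, 0.031, 1.0, -0.0]
ft_force: [-0.3, -0.3, -0.6]
opening: 0.0564
grip_force: 24.9
```

Call:
{"api": "servo_tool", "payload": {"rows": [0,0,0.02,0,-1,0,0,0,0,-1,0,0,0,0,-1,0,0,0,0,-1,0,0,0,0,-1]}}

```text
clock: 11.4
ee_pos: [0.5189, -0.081, 0.0624]
eef_rot: [0.0, 0.031, 1.0, -0.0]
ft_force: [0.5, -1.2, -0.7]
opening: 0.0882
grip_force: 0.0
```

Call:
{"api": "servo_tool", "payload": {"rows": [0,0,-0.5,0,-1,0,0,-0.9,0,-1,0,0,-0.9,0,-1,0,0,-0.5,0.028,-1,0,0,0,0.028,-1]}}

```text
clock: 12.02
ee_pos: [0.5199, -0.0813, 0.1497]
eef_rot: [0.002, 0.209, 0.978, -0.0]
ft_force: [0.4, 0.3, -0.5]
opening: 0.0879
grip_force: 0.0
```

Call:
{"api": "servo_tool", "payload": {"rows": [0,0,0,0.028,-1,0,0,0,0.028,-1,0,0,0,0.028,-1,0,0,0,0.028,-1,0,0,0,0.028,-1]}}

```text
clock: 12.65
ee_pos: [0.5191, -0.0811, 0.1477]
eef_rot: [0.001, 0.605, 0.796, 0.0]
ft_force: [0.4, 0.1, -0.3]
opening: 0.0878
grip_force: 0.0
```

Call:
{"api": "servo_tool", "payload": {"rows": [0,0,0,0.028,-1,0,0,0,0.026,-1,0,0,0,0,-1,0,0,0,0,-1,0,0,0,0,-1]}}

```text
clock: 13.28
ee_pos: [0.5189, -0.081, 0.1466]
eef_rot: [0.0, 0.728, 0.685, 0.0]
ft_force: [0.2, -0.3, -0.1]
opening: 0.0876
grip_force: 0.0
```

```bash
python3 - <<'E'
from h import *
go(.519,-.081,.066,np.radians(-3.8))
im=ctrl.camera('scene');wi=ctrl.camera('wrist');c=ctrl.calibration('wrist')
q=proj([.519,-.081,.045],ctrl.calibration('scene')).astype(int);print(q)
a=cv2.resize(im[q[1]-80:q[1]+60,q[0]-60:q[0]+60],None,fx=3.3,fy=3.3)
b=cv2.resize(wi,None,fx=.6,fy=a.shape[0]/480)
cv2.imwrite('pics/g2.png',np.clip(1.5*np.hstack([a,b]).astype(float),0,255).astype(np.uint8))
E
```

```text
t 13.275 p [ 0.5189 -0.081   0.1466] psi -3.51 units xyz [0.   0.   2.69] roll 0.0008 op 0.0876 F [ 0.2 -0.3 -0.1] q6 -0.16
[288 239]
```

View pics/g2.png

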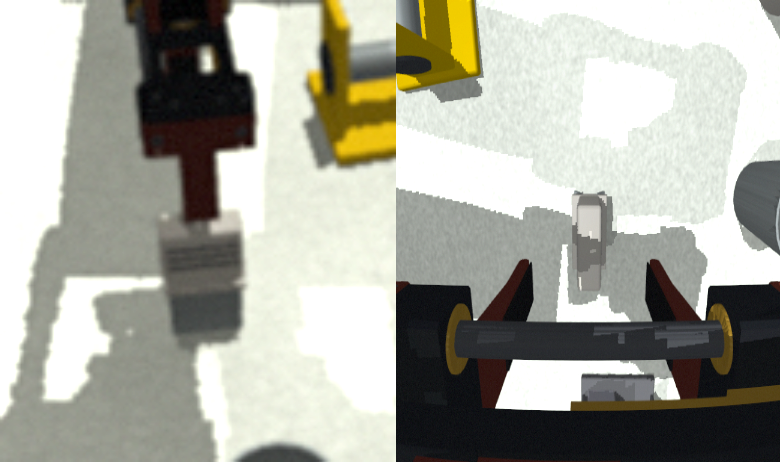

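The holder stands upright on the bench and the fingers now straddle its thin direction: block at about (588,235) in the wrist half, fingers at 525 and 650. Descending and gripping.

Call:
{"api": "servo_tool", "payload": {"rows": [0,0,0.6,0,-1,0,0,0.9,0,-1,0,0,0.9,0,-1,0,0,0.4,0,-1,0,0,0,0,-1]}}

```text
clock: 14.0
ee_pos: [0.518, -0.0808, 0.0609]
eef_rot: [-0.001, 0.729, 0.685, -0.001]
ft_force: [0.6, 0.7, 1.2]
opening: 0.0879
grip_force: 0.0
```

Call:
{"api": "servo_tool", "payload": {"rows": [0,0,0,0,1,0,0,0,0,1,0,0,0,0,1,0,0,0,0,1,0,0,0,0,1], "squeeze": 50}}

```text
clock: 14.62
ee_pos: [0.5189, -0.081, 0.0625]
eef_rot: [0.0, 0.729, 0.685, 0.0]
ft_force: [0.5, -0.2, -0.3]
opening: 0.0415
grip_force: 0.0
```

Call:
{"api": "servo_tool", "payload": {"rows": [0,0,0,0,1,0,0,0,0,1,0,0,-0.4,0,1,0,0,-0.9,0,1,0,0,-0.9,0,1]}}

```text
clock: 15.25
ee_pos: [0.5186, -0.081, 0.1292]
eef_rot: [-0.0, 0.729, 0.685, -0.0]
ft_force: [-0.4, 0.7, -3.4]
opening: 0.0235
grip_force: 50.0
```

```bash
python3 -c "
from h import *
go(.557,.209,.2,np.radians(8.5))"
```

```text
t 15.25 p [ 0.5186 -0.081   0.1292] psi -3.61 units xyz [ 9.73  0.67 -2.36] roll -0.0336 op 0.0235 F [-0.4  0.7 -3.4] q6 -0.16
```

Call:
{"api": "servo_tool", "payload": {"rows": [0.8,0.1,-0.8,0,1,0.9,0.1,-0.8,0,1,0.9,0.1,-0.8,0,1,0.9,0.1,0,0,1,0.9,0.1,0,0,1]}}

```text
clock: 15.88
ee_pos: [0.5423, 0.0506, 0.2014]
eef_rot: [0.0, 0.729, 0.684, 0.0]
ft_force: [0.1, -0.3, -3.7]
opening: 0.0241
grip_force: 50.0
```

Call:
{"api": "servo_tool", "payload": {"rows": [0.9,0.1,0,0,1,0.7,0.1,0,-0.0166,1,0,0,0,-0.017,1,0,0,0,0,1,0,0,0,0,1]}}

```text
clock: 16.5
ee_pos: [0.5511, 0.0971, 0.2006]
eef_rot: [0.0, 0.654, 0.757, 0.0]
ft_force: [0.0, -0.3, -1.5]
opening: 0.0235
grip_force: 50.0
```

```bash
python3 - <<'E'
from fit import *
go(.557,.209,.2,np.radians(8.5))
c=ctrl.calibration('wrist');wi=ctrl.camera('wrist');t=ctrl.camera('top');sc=ctrl.camera('scene')
np.save("w2c.npy",c,allow_pickle=True)
cv2.imwrite("w2.png",wi);cv2.imwrite("t2.png",t);cv2.imwrite("s2.png",sc)
img=np.clip(1.5*wi.astype(float),0,255).astype(np.uint8)
p=[.557,.209,np.radians(8.5)]
for B,col in((box(-.055,.055,-.053,.097,.012),(0,0,255)),(box(-.028,.028,-.047,-.037,.113),(0,255,0)),(box(-.028,.028,.037,.047,.113),(0,255,0)),(box(-.015,.015,-.037,.037,.055),(255,0,0))):
    cv2.polylines(img,[np.array([proj(T(p,q),c) for q in B]).round().astype(int)],True,col,1)
cv2.imwrite("pics/w2.png",img)
E
```

```text
t 16.5 p [0.5511 0.0971 0.2006] psi 8.35 units xyz [3.66 0.74 0.02] roll -0.0004 op 0.0235 F [ 0.  -0.3 -1.5] q6 -0.03
```

View pics/w2.png

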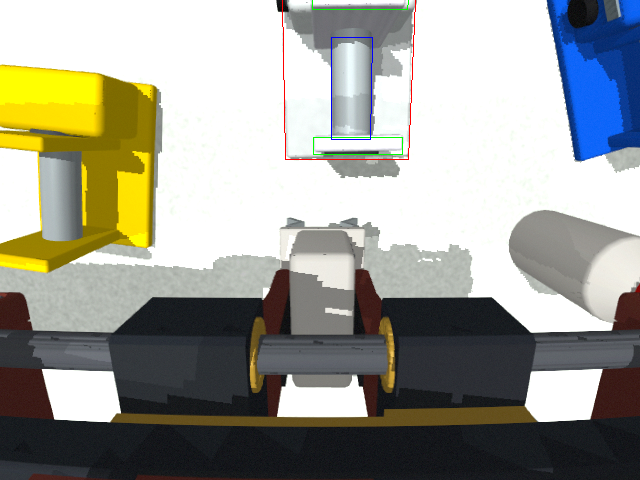

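The overlay matches the wrist picture to a pixel or two: bar at x 332–371 px, near cheek top at (315–402, 138–152). The held holder is upright at about (322,260). Moving over the bar.

Call:
{"api": "servo_tool", "payload": {"rows": [0.8,0.16,0,0,1,0.9,0.18,0,0,1,0.9,0.18,0,0,1,0.7,0.15,0,0,1,0.36,0.07,0,-0.0004,1]}}

```text
clock: 17.27
ee_pos: [0.5569, 0.21, 0.2002]
eef_rot: [-0.0, 0.652, 0.758, -0.0]
ft_force: [0.1, -0.3, -2.0]
opening: 0.0235
grip_force: 50.0
```

Call:
{"api": "servo_tool", "payload": {"rows": [0,0,0.3,0,1,0,0,0.3,0,1,0,0,0,0,1,0,0,0,0,1,0,0,0,0,1]}}

```text
clock: 17.9
ee_pos: [0.557, 0.2089, 0.1828]
eef_rot: [0.0, 0.652, 0.758, 0.0]
ft_force: [-0.1, -0.3, -2.5]
opening: 0.0239
grip_force: 50.0
```

```bash
python3 - <<'E'
from fit import *
go(.557,.209,.13,np.radians(8.5))
p=[.557,.209,np.radians(8.5)]; hp,psi,_=pose(); h=[hp[0],hp[1],psi]; zf=hp[2]-.0625
out=[]
for n,f in(("scene",3.5),("top",3.5)):
    c=ctrl.calibration(n);im=ctrl.camera(n);o=(proj([.557,.209,.09],c)-[57,60]).astype(int);S=f
    img=cv2.resize(im[o[1]:o[1]+115,o[0]:o[0]+114],None,fx=S,fy=S,interpolation=cv2.INTER_CUBIC);img=np.clip(1.5*img.astype(float),0,255).astype(np.uint8)
    for P,B,col in((p,box(-.028,.028,-.047,-.037,.113),(0,255,0)),(p,box(-.015,.015,-.037,.037,.055),(255,0,0)),(h,box(-.012,.012,-.028,.028,zf+.087),(0,0,255)),(h,box(-.02,.02,-.028,.028,zf),(0,0,255))):
        cv2.polylines(img,[((np.array([proj(T(P,q),c) for q in B])-o+.5)*S-.5).round().astype(int)],True,col,1)
    out.append(img)
cv2.imwrite("pics/g3.png",np.hstack(out))
E
```

```text
t 17.9 p [0.557  0.2089 0.1828] psi 8.61 units xyz [ 0.   -0.    1.76] roll 0.0003 op 0.0239 F [-0.1 -0.3 -2.5] q6 0.15
```

View pics/g3.png

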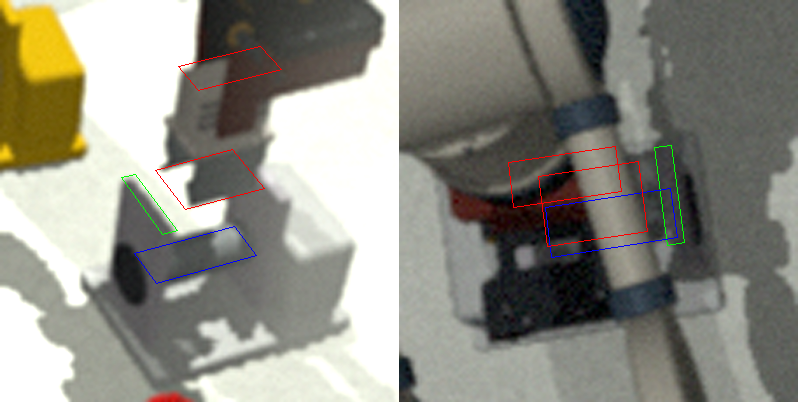

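The scene view shows the holder block and feet matching the red outlines above the bar, centred between the cheeks at about (215,180). Descending.

Call:
{"api": "servo_tool", "payload": {"rows": [0,0,0.4,0,1,0,0,0.4,0,1,0,0,0.4,0,1,0,0,0.4,0,1,0,0,0.2,0,1]}}

```text
clock: 18.62
ee_pos: [0.5564, 0.209, 0.1268]
eef_rot: [-0.0, 0.652, 0.758, -0.001]
ft_force: [-0.7, -0.5, -3.0]
opening: 0.0235
grip_force: 50.0
```

Call:
{"api": "servo_tool", "payload": {"rows": [0,0,0.15,0,1,0,0,0.15,0,1,0,0,0.15,0,1,0,0,0.1,0,1,0,0,0,0,1]}}

```text
clock: 19.25
ee_pos: [0.5575, 0.2094, 0.1136]
eef_rot: [0.001, 0.652, 0.758, 0.001]
ft_force: [-0.1, 0.3, 4.9]
opening: 0.0238
grip_force: 50.0
```

Call:
{"api": "servo_tool", "payload": {"rows": [0,0,0.1,0,1,0,0,0.1,0,1,0,0,0.1,0,1,0,0,0.1,0,1,0,0,0,0,1]}}

```text
clock: 19.88
ee_pos: [0.5563, 0.209, 0.0982]
eef_rot: [-0.001, 0.652, 0.758, -0.001]
ft_force: [0.7, 0.4, -4.6]
opening: 0.0237
grip_force: 50.0
```

Call:
{"api": "servo_tool", "payload": {"rows": [0,0,0.1,0,1,0,0,0.1,0,1,0,0,0.05,0,1,0,0,0,0,1,0,0,0,0,1]}}

```text
clock: 20.5
ee_pos: [0.5568, 0.2091, 0.0934]
eef_rot: [0.0, 0.652, 0.758, 0.0]
ft_force: [-4.4, -2.0, 5.8]
opening: 0.0232
grip_force: 50.0
```

Call:
{"api": "servo_tool", "payload": {"rows": [0,0,0.05,0,1,0,0,0.05,0,1,0,0,0,0,1,0,0,0,0,1,0,0,0,0,1]}}

```text
clock: 21.12
ee_pos: [0.5568, 0.2091, 0.0933]
eef_rot: [0.0, 0.652, 0.758, 0.001]
ft_force: [-10.3, -3.4, 16.5]
opening: 0.0237
grip_force: 50.0
```

Hard stop at home height. I'll relax the push, release and retreat.

Call:
{"api": "servo_tool", "payload": {"rows": [0,0,-0.12,0,1,0,0,0,0,-1,0,0,0,0,-1,0,0,0,0,-1,0,0,0,0,-1]}}

```text
clock: 21.75
ee_pos: [0.5569, 0.2092, 0.0928]
eef_rot: [-0.0, 0.652, 0.758, -0.0]
ft_force: [-0.5, -0.0, 0.4]
opening: 0.0603
grip_force: 0.0
```

Call:
{"api": "servo_tool", "payload": {"rows": [0,0,0,0,-1,0,0,-0.6,0,-1,0,0,-0.9,0,-1,0,0,-0.9,0,-1,0,0,-0.9,0,-1]}}

```text
clock: 22.38
ee_pos: [0.557, 0.2092, 0.1946]
eef_rot: [0.0, 0.652, 0.758, 0.001]
ft_force: [0.7, -0.7, -0.5]
opening: 0.0883
grip_force: 0.0
```

Call:
{"api": "servo_tool", "payload": {"rows": [-0.9,0,-0.5,0,-1,-0.9,0,0,0,-1,-0.9,0,0,0,-1,-0.9,0,0,0,-1,0,0,0,0,-1]}}

```text
clock: 23.0
ee_pos: [0.5735, 0.101, 0.2085]
eef_rot: [0.001, 0.653, 0.757, 0.001]
ft_force: [0.6, 0.2, -0.1]
opening: 0.0877
grip_force: 0.0
```

```bash
python3 - <<'E'
from fit import *
go(.557,.209,.2,np.radians(8.5))
p=[.557,.209,np.radians(8.5)]
out=[]
for n in("scene","wrist"):
    c=ctrl.calibration(n);im=ctrl.camera(n);S=3.5 if n=="scene" else 1.8
    w=int(399/S);o=(proj([.557,.209,.09],c)-[w/2,w/2]).astype(int).clip(0)
    img=cv2.resize(im[o[1]:o[1]+w,o[0]:o[0]+w],(399,399),interpolation=cv2.INTER_CUBIC);S=399/w;img=np.clip(1.5*img.astype(float),0,255).astype(np.uint8)
    for P,B,col in((p,box(-.012,.012,-.028,.028,.118),(0,0,255)),(p,box(-.02,.02,-.028,.028,.031),(0,0,255))):
        cv2.polylines(img,[((np.array([proj(T(P,q),c) for q in B])-o+.5)*S-.5).round().astype(int)],True,col,1)
    out.append(img)
cv2.imwrite("pics/g4.png",np.hstack(out))
E
```

```text
t 23.0 p [0.5735 0.101  0.2085] psi 8.49 units xyz [ 3.64 -0.01  0.28] roll -0.0 op 0.0877 F [ 0.6  0.2 -0.1] q6 -0.03
```

View pics/g4.png

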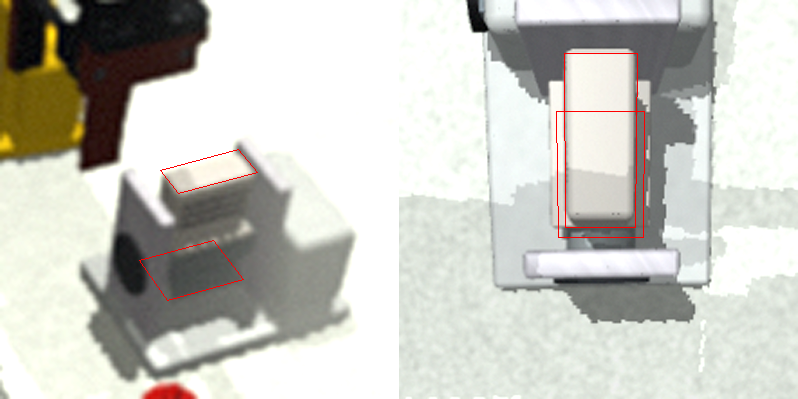

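The holder is upright on the bar between the cheeks, and its block top matches the predicted home outline: scene (163–257, 150–193), wrist (565–637, 50–225). The gripper is clear, so I'm handing the job in.

```bash
python3 -c "
from workcell import ctrl
print(ctrl.close_job())"
```

```text
the job is handed in; nothing more can be done
None
```

The holder was stood upright on the bench, released and taken again, then pressed onto the white rotator's bar until it snapped fully home and let go; I handed the job in at about 23 s, with no verdict shown and the other things not re-checked individually at the end.

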